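Drain the polishing balls from a barrel finisher through its sieve cap

ROBOT

A 6-joint arm with a two-finger parallel gripper is mounted at the origin on the work surface. World frame = base frame: x ahead of the robot, y to its left, z up, the work surface at z = 0. Lengths are in mm, angles in degrees, forces in N, time in s.
With the tool pointing down it reaches from about 400 to 925 mm from the base axis. Payload 3.4 kg.
Tool frame: the origin (TCP) lies at the very end of the fingers, on their centre line; the grasp point (between the pads) lies bot.pinch_z behind it (bot.pinch_z is the distance from the TCP to the grasp point, in mm); z points along the fingers, y is the line along which they close (so a half turn about z gives the same grasp; the last joint's range is limited). The gripper opens to 85 mm and grips with 20 to 120 N. Pads are 22 mm wide; open, the fingers measure 114 mm over their backs; the gripper's body (76 mm by 85 mm) begins 54 mm behind the grasp point. The pads swing forward as they close: fully open they stand 13 mm farther back than shut.
Start: joints at [61.736, 17.578, 86.31, -0, 76.112, -4.211], TCP at [234.38, 525.069, 231.305] pointing down, gripper open.
Joint ranges: [-179.03, 179.03], [-60, 130.46], [8.19, 133.38], [-81.62, 261.62], [5.75, 156.47], [-153.77, 153.77]. Speed limits (degrees/s): [147.25, 147.25, 180, 180, 180, 180].

INTERFACE

Orientations are given as [roll, pitch, yaw] about the fixed x, y, z axes, in that order (R = Rz(yaw) Ry(pitch) Rx(roll)).
In Python, from bench import bot gives the robot as it stands.
- The arm moves only by the tool step_arm, never from a script. Its argument "deltas" is a list of rows, each a list of 6 numbers: the shift along the tool's x, y, z in mm, then the turn, a rotation vector about the tool's x, y, z in rad. A call has exactly 5 rows; each row is the pose to reach, as a shift and turn from the pose commanded when the call began, along the tool's axes at that moment; what a row does not reach only later rows make up. A row lasts 1/12 s, in which the tool goes at most 41.7 mm and 7.16 degrees, less where a joint would pass 70% of its speed; a pose out of reach is approached as far as the arm can. A call with a gripper value outside its range is refused whole. "grip" is the opening, from 0 (shut) to 1 (fully open), set as the call begins (left out, the last holds). The fingers move at their own pace and stop on an object; "newtons" is the grip in N (left out, the last holds). Time passes only in rows, so rows that repeat a pose let the fingers close, or fill a call up. It gives the time, the measured TCP pose, the force, the opening and the grip force at its end, in the units of the state.
- bot.observe(): the state, without advancing time (a new reading comes with each control period).
- bot.capture(name): name is "side" or "top" or "wrist"; returns a dict with "image" (420x560x3 uint8, red, green, blue), "K" (3x3 intrinsics, pixels), "extrinsics" (4x4, takes a point from camera to world coordinates). Camera axes: x right, y down, z forward; pixel columns grow to the right and rows downward; lengths in mm; the calibration is good to about 2 mm. A picture is of the moment at which its call begins. There is no depth.
- bot.finish_job(): hands the job in; it is judged then, once.
The state is a dict: "time": time; "q": joint angles; "qvel": joint speeds; "joint_torque": joint torques, N m; "tool_pos": TCP position; "ee_rot": TCP orientation; "wrist_force": force on the tool from outside, world axes, zero at the start; "torque": the same for the moment, N m; "opening": finger opening in mm; "grip_force": force on a finger pad.
Only numpy, scipy, OpenCV 4.12 (cv2) and the standard library are available. Lean on these libraries where they do the work, as an engineer would, in place of code of your own. Each camera call takes 0.05 s, during which the arm holds its last target. There are 200 camera calls.

TASK

The small barrel finisher has finished polishing two union nuts, and its five steel balls must now come out. While the barrel stands at rest, turn the sieve cap by its cross-bar until the opening of the right size, the one that lets the balls through but holds back the nuts, is centred on the pouring lip; then swing the barrel over with its side lever until all five balls have dropped into the pan. Swing the barrel back to its rest, with the nuts still inside, let go, and leave the other things on the bench where they lie.

Things in the scene. Friction and masses are not known exactly. Their poses are not given: they have to be found in the camera images.
- tumbler: Stand of the barrel finisher, fixed to the bench: two grey uprights 190 mm high, 196 mm apart, on foot rails 300 mm long. Origin on the bench top midway between the uprights, below the pivot; its x axis is parallel to the pivot and points away from the lever side (roughly away from the robot), its y axis is the side to which the barrel leans and pours.
- pivot (a point): Centre of the barrel's tilting pivot, 180 mm above the bench; it does not move relative to the stand. Its axes are those of the stand; the pivot runs along x. The barrel can be swung only about it.
- barrel_tilt (a joint): Tilt of the barrel about the pivot in rad. 0 = rest, against a stop, the barrel's axis leaning 35 degrees (0.611 rad) from vertical toward the stand's +y, mouth up; grows as the mouth swings on toward +y and down; at 0.96 the barrel lies level, stop at 1.60 with the mouth 37 degrees below level. A friction clamp (about 0.75 N m) holds it wherever it is left. Balls roll out only from about 1.25; go to 1.5 or more, and rock it if any stay.
- sieve_cap (a joint): Turn of the cap about the barrel's axis in rad, positive counter-clockwise looking onto the cap from outside. At 0 the middle-size slot is centred on the pouring lip; at -1.57 the blank quarter is there, at +1.57 the row of fine slots, at 3.14 the big opening. It starts between -1.5 and -0.75. No click stops; friction about 0.12 N m keeps it where it is left.
- cap_grip (a point): Point on the cap's axis inside its black cross-bar, 24 mm above the face of the cap and 10 mm below the bar's top (bar 72 mm long, 14 mm thick, 34 mm high). Turns with the cap: z is the barrel's axis, pointing out of the mouth; y runs along the bar, toward the middle-size slot; x across the bar.
- cap_face (a point): Centre of the cap's outer face, 66 mm from the pivot along the barrel's axis; axes as cap_grip. The cap is an aluminium disc 168 mm across, 6 mm thick. Its four quarters differ: blank (-x), a slot some 70 mm long that leaves a 21 mm gap above the barrel wall when at the lip (+y), a row of 7 mm slots (+x), a big opening that leaves 38 mm (-y).
- lip (a point): Middle of the outer edge of the pouring lip, a steel plate 92 mm wide fixed to the barrel outside the cap on the side to which it pours; 87 mm from the barrel's axis and 87 mm from the pivot along it.
- handle (a point): Middle of the black round grip of the tipping lever: 20 mm thick, 70 mm long, parallel to the pivot and clear all round; at the side of the stand nearest the robot, 153 mm from the pivot's centre along -x and 120 mm out from the pivot line, rigid with the barrel. At rest (tilt 0) the lever leans 40 degrees from vertical toward the stand's -y; at tilt 1.75 it leans 40 degrees toward +y. Its x axis is along the grip.
- barrel_mid (a point): Middle of the barrel, on the pivot: a dark rubber-lined six-sided barrel 134 mm over its flats, inside 124 mm over the flats and 120 mm long, closed at the bottom where its gearmotor sits; one flat faces the pouring lip.
- pan_in (a point): Centre of the floor of the open steel pan between the uprights under the lip: 165 x 210 mm (stand's x, y), walls 45 mm high and 3 mm thick. Fixed.
- ball1_center (a point): Centre of a steel ball 16 mm across, 17 g; starts in the bottom of the barrel.
- ball2_center (a point): Centre of a steel ball 16 mm across, 17 g; starts in the bottom of the barrel.
- ball3_center (a point): Centre of a steel ball 16 mm across, 17 g; starts in the bottom of the barrel.
- ball4_center (a point): Centre of a steel ball 16 mm across, 17 g; starts in the bottom of the barrel.
- ball5_center (a point): Centre of a steel ball 16 mm across, 17 g; starts in the bottom of the barrel.
- nut1_center (a point): Centre of a bored steel union nut, 36 mm over its flats, 30 mm high, 190 g; starts in the barrel and must stay there.
- nut2_center (a point): Centre of a bored steel union nut, 36 mm over its flats, 30 mm high, 190 g; starts in the barrel and must stay there.
- piston: Aluminium piston 90 mm across, 95 mm high, upright beside the stand, origin under its centre; leave alone.
- gudgeon_pin: Steel tube 30 mm across, 80 mm long, lying beside the pan; leave alone.
- oil_jar: Closed grey jar 64 mm across, 110 mm high, beyond the pan; leave alone.
- wrench: Wrench 190 mm long lying on the bench; leave alone.
- screwdriver: Screwdriver 200 mm long lying on the bench; leave alone.
- hammer: Hammer lying on the bench; leave alone.
- flange: Dark steel flange 100 mm across, 40 mm high; leave alone.

How it is judged:
By the outcome, as a careful person would: the job done as asked, in the order asked, and still so for the second after the job is handed in, with the robot touching nothing.
It also fails if it takes over 51 s, if anything falls off the work surface, if the arm or the gripper's body presses on something with over 40 N, if the wrist force passes 120 N, or if a joint passes its speed limit or range.

## Working session

There is one attempt and no reset: what is moved stays moved. The work goes in short steps, Python scripts to look and compute and a tool call to move; the robot and the scene stay as the last step left them, time stands still between calls to the robot, and variables do not carry over. Pictures are saved under pics/ and viewed, at most 10 in all, crops included, and the job is handed in when it is done.

Besides the shell and the picture viewer there is one more tool, called after ">>>" as a command line: name --pt "numbers of a row" for each row, then --argument value for the rest. step_arm: Moves the arm, as the interface text tells. Its arguments: {"type":"object","properties":{"deltas":{"type":"array"},"grip":{"type":"number"},"newtons":{"type":"number"}},"required":["deltas"]}

```bash
mkdir -p pics; ls; python3 - <<'E'
from bench import bot
import cv2,numpy as np
print(bot.observe(),bot.pinch_z)
ims=[]
for n in("side","top"):
    c=bot.capture(n); cv2.imwrite(f"pics/{n}0.png",c["image"][:,:,::-1]); np.savez(f"{n}0.npz",**c)
    print(n,c["K"].round(1).tolist(),c["extrinsics"].round(3).tolist())
E
```

```text
pics
{'time': 0.0, 'q': array([ 6.17373622e+01,  1.76222670e+01,  8.63837381e+01,  4.55783058e-05,
        7.61116898e+01, -4.21071823e+00]), 'qvel': array([ 0.08448783, -0.07885899, -0.12441697, -0.08214729,  0.00767657,
       -0.0055573 ]), 'joint_torque': array([ 1.76231872e-03, -4.57548594e+01, -2.51918167e+01,  2.88836727e-04,
        1.33758009e-02,  1.63061594e-05]), 'tool_pos': array([234.03320295, 524.44817393, 230.3819811 ]), 'ee_rot': array([-1.79882626e+02, -8.68582259e-03,  1.55948061e+02]), 'wrist_force': array([-0.31465074, -0.19754132,  0.12590156]), 'torque': array([ 0.00542906,  0.09222727, -0.05258005]), 'grip_force': 0.0, 'opening': 85.42180959744621} 18.700000000000003
side [[476.1, 0.0, 284.9], [0.0, 476.1, 206.3], [0.0, 0.0, 1.0]] [[-0.854, 0.298, -0.427, 1148.979], [0.521, 0.505, -0.689, 1029.639], [0.011, -0.81, -0.586, 1067.892], [0.0, 0.0, 0.0, 1.0]]
top [[488.1, 0.0, 281.1], [0.0, 488.1, 211.8], [0.0, 0.0, 1.0]] [[0.006, -0.993, 0.114, 331.143], [-1.0, -0.006, 0.001, 14.027], [-0.0, -0.114, -0.993, 1522.486], [0.0, 0.0, 0.0, 1.0]]
```

View pics/side0.png

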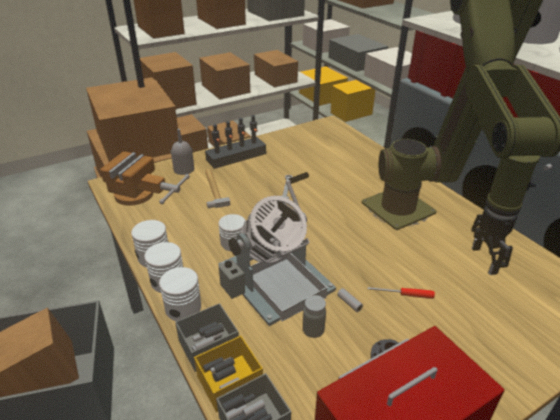

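View pics/top0.png

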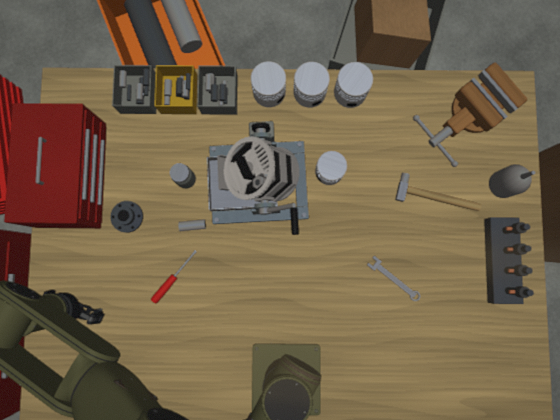

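The side view shows the barrel cap facing the camera around (278,224), with the pan in front at (285,285). The top view shows the cap at (250,168), the stand at about (258,180) and the lever's black grip at (296,220). The barrel pours toward world +y. I'll enlarge both.

```bash
python3 - <<'E'
import cv2,numpy as np
s=cv2.imread("pics/side0.png")[160:330,205:345]; t=cv2.imread("pics/top0.png")[110:240,190:330]
a=cv2.resize(s,(400,486),interpolation=cv2.INTER_CUBIC); b=cv2.resize(t,(400,371),interpolation=cv2.INTER_CUBIC)
o=np.zeros((486,800,3),np.uint8); o[:,:400]=a; o[:371,400:]=b
cv2.imwrite("pics/zoom0.png",o)
E
```

```text
(no output)
```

View pics/zoom0.png

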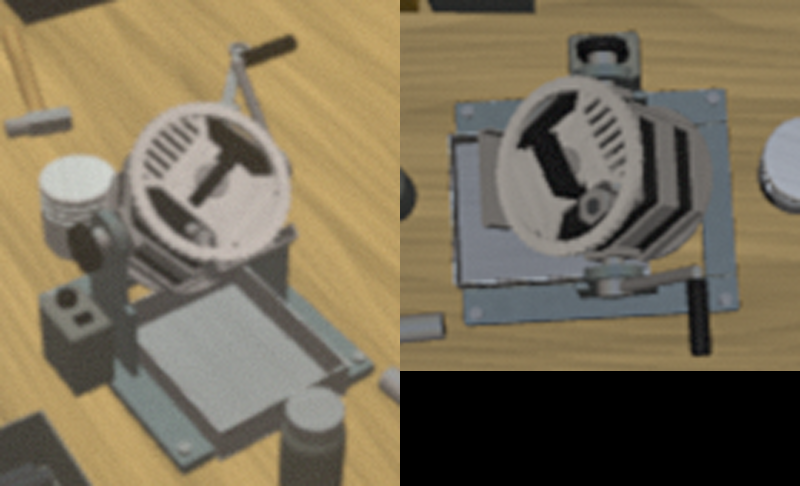

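The bar runs (192,200)–(235,155) in the side zoom, and the middle slot is the upper opening at (550,115) in the top zoom. The black grip runs (698,280)–(702,352) in the top zoom and (250,52)–(292,44) in the side zoom. Next I'll fit the stand pose from the grip blob and the cap's ellipse in both views.

```bash
cat > h.py <<'E'
import numpy as np,cv2
from scipy.optimize import least_squares
from scipy.spatial.transform import Rotation as Ro
def proj(c,P):
    E=np.linalg.inv(c["extrinsics"]);p=E[:3,:3]@np.asarray(P,float)+E[:3,3];q=c["K"]@p;return q[:2]/q[2]
def blob(m,box):
    x0,y0,x1,y1=box;mm=np.zeros_like(m);mm[y0:y1,x0:x1]=m[y0:y1,x0:x1]
    cs,_=cv2.findContours(mm,cv2.RETR_EXTERNAL,cv2.CHAIN_APPROX_NONE);return max(cs,key=cv2.contourArea)
def stand(s,P): return np.array([s[0],s[1],0])+Ro.from_euler('z',s[2]).apply(P)
def hand(t,x=-153): a=np.radians(-40)+t; return np.array([x,120*np.sin(a),180+120*np.cos(a)])
N=np.array([0,np.sin(np.radians(35)),np.cos(np.radians(35))])
E
python3 - <<'E'
from h import *
C={n:dict(np.load(f"{n}0.npz")) for n in("side","top")}
obs={}
for n,hb,cb in(("top",(285,200,310,240),(215,130,270,210)),("side",(285,165,315,190),(245,190,312,262))):
    im=C[n]["image"];hsv=cv2.cvtColor(im,cv2.COLOR_RGB2HSV)
    c=blob(((hsv[...,2]<75)*255).astype(np.uint8),hb);m=cv2.moments(c)
    obs[n,"h"]=(m["m10"]/m["m00"],m["m01"]/m["m00"]);print(n,"h",obs[n,"h"],cv2.minAreaRect(c))
    y,x=(206,268) if n=="side" else (177,228)
    print(im[y,x-2:x+3].tolist(), hsv[y,x].tolist())
    mk=((hsv[...,1]<50)&(hsv[...,2]>130)).astype(np.uint8)*255
    c=blob(mk,cb);e=cv2.fitEllipse(cv2.convexHull(c));print(n,"cap",e,cv2.boundingRect(c));obs[n,"c"]=e[0]
def P(s,k): return stand(s,hand(0)) if k=="h" else stand(s,np.array([0,0,180])+66*N)
f=lambda s:np.concatenate([proj(C[n],P(s,k))-obs[n,k] for n,k in obs])
r=least_squares(f,[650,60,0],x_scale=[10,10,.1]);print(r.x,r.fun.reshape(-1,2).round(1).tolist())
E
```

```text
top h (294.0392156862745, 220.33823529411765) ((294.1311340332031, 220.44264221191406), (27.52286720275879, 7.9671454429626465), 84.80557250976562)
[[153, 148, 143], [149, 144, 138], [149, 145, 139], [145, 140, 135], [147, 143, 137]] [18, 17, 149]
top cap ((243.01397705078125, 174.92970275878906), (52.054527282714844, 81.77110290527344), 26.370206832885742) (215, 137, 55, 72)
side h (298.5416666666667, 177.35416666666666) ((298.8000183105469, 177.40000915527344), (3.7947328090667725, 17.708751678466797), 71.56505584716797)
[[134, 126, 118], [111, 103, 97], [106, 101, 93], [131, 123, 116], [158, 147, 140]] [18, 31, 106]
side cap ((278.6056213378906, 221.54185485839844), (55.73731231689453, 62.698402404785156), 163.25059509277344) (249, 190, 58, 64)
[5.92939856e+02 7.65072023e+01 1.24553008e-01] [[0.4, 0.9], [1.6, -3.7], [-0.3, -0.6], [3.9, 1.1]]
```

```bash
python3 - <<'E'
from h import *
C={n:dict(np.load(f"{n}0.npz")) for n in("side","top")}
def ray(c,u,z):
    d=c["extrinsics"][:3,:3]@np.linalg.inv(c["K"])@[*u,1];o=c["extrinsics"][:3,3];return o+d*(z-o[2])/d[2]
S=[ray(C["top"],(190+(X-400)/2.857,110+Y/2.857),12)[:2] for X,Y in((463,108),(713,95),(728,300),(475,313))]
S=np.array(S);print(S.round(0).tolist(),S.mean(0))
d1=S[0]-S[1];d2=S[3]-S[2];print([np.arctan2(-d[0],d[1]) for d in(d1,d2)],[np.arctan2(d[1],d[0]) for d in(S[0]-S[3],S[1]-S[2])])
obs={("top","h"):(294,220.3),("side","h"):(298.7,177.2),("top","c"):(248.8,168.5),("side","c"):(278.1,224)}
def P(s,k): return stand(s,hand(0)) if k=="h" else stand(s,np.array([0,0,180])+66*N)
f=lambda s:np.concatenate([proj(C[n],P(s,k))-obs[n,k] for n,k in obs])
r=least_squares(f,[650,60,0],x_scale=[10,10,.1]);print(r.x,r.fun.reshape(-1,2).round(1).tolist())
g=lambda p:np.concatenate([proj(C[n],p)-obs[n,"h"] for n in C]);q=least_squares(g,[450,0,270]);print("handle",q.x,q.fun,P(r.x,"h"))
# bar angle: backproject opening pixel directions onto cap face plane
s=r.x;cf=P(s,"c");R=Ro.from_euler('z',s[2]);n=R.apply(N);lip=R.apply([0,N[2],-N[1]]);xx=R.apply([1,0,0])
def pl(c,u,h):
    d=c["extrinsics"][:3,:3]@np.linalg.inv(c["K"])@[*u,1];o=c["extrinsics"][:3,3];p=cf+h*n;v=o+d*((p-o)@n)/(d@n)-p;return v@xx,v@lip
for nm,X,Y in(("top",555,113),("top",595,212),("side",235,145),("side",185,217)):
    u=(190+(X-400)/2.857,110+Y/2.857) if nm=="top" else (205+X/2.857,160+Y/2.857)
    v=pl(C[nm],u,0);print(nm,np.round(v),np.degrees(np.arctan2(-v[0],v[1])))
E
```

```text
[[707.0, 235.0], [724.0, -41.0], [495.0, -58.0], [479.0, 217.0]] [601.45316519  88.35160033]
[np.float64(0.05932513130363439), np.float64(0.05787559126064882)] [np.float64(0.07961504676009944), np.float64(0.07339186085969901)]
[6.00094147e+02 6.81475741e+01 5.71617550e-02] [[-0.1, 0.6], [-0.5, -0.1], [-1.1, -0.8], [-0.0, -1.8]]
handle [452.19903549 -17.12226799 272.19093026] [-0.5680158  -0.08048109 -0.28604684  0.37723635] [451.75078344 -17.60194273 271.92533317]
top [52.  9.] -79.94443639607375
top [-50. -33.] 123.63145107738681
side [-44. -21.] 115.6759791597964
side [43. 27.] -57.659458156833594
```

Stand fitted at x = 600, y = 68 with yaw 0.058 rad, and the cap stands at about -63°. I'll go above the cap along its axis.

```bash
cat >> h.py <<'E'
from bench import bot
S=np.array([600.,68.,.058]);RS=Ro.from_euler('z',S[2])
def now():
    o=bot.observe();return np.array(o["tool_pos"]),Ro.from_euler('xyz',o["ee_rot"],degrees=True)
def capR(phi):
    n=RS.apply(N);l=RS.apply([0,N[2],-N[1]]);b=np.cos(phi)*l+np.sin(phi)*np.cross(n,l)
    return Ro.from_matrix(np.c_[b,np.cross(-n,b),-n])
def capP(h): return stand(S,np.array([0,0,180])+(66+h)*N)   # h above cap face
def plan(wps,start=None):
    """wps: (pos,Rot,rows) list; prints calls of 5 rows, rounded"""
    p,R=start or now();rows=[]
    for P,Q,k in wps:
        v=(R.inv()*Q).as_rotvec()
        k=k or int(max(np.ceil(np.linalg.norm(P-p)/38),np.ceil(np.linalg.norm(v)/.115),1))
        rows+=[(p+(P-p)*i/k,R*Ro.from_rotvec(v*i/k)) for i in range(1,k+1)];p,R=P,Q
    while len(rows)%5: rows.append(rows[-1])
    p,R=start or now()
    for j in range(0,len(rows),5):
        o=[[*np.round(R.inv().apply(P-p),1).tolist(),*np.round((R.inv()*Q).as_rotvec(),3).tolist()] for P,Q in rows[j:j+5]]
        print(o);p,R=p+R.apply(o[-1][:3]),R*Ro.from_rotvec(o[-1][3:])
    return p,R
E
python3 - <<'E'
from h import *
plan([(capP(150),capR(np.radians(-63)),20)])
E
```

```text
[[-23.2, -7.9, -6.3, -0.0, -0.037, 0.106], [-46.3, -15.8, -12.6, -0.0, -0.075, 0.211], [-69.5, -23.7, -18.9, -0.001, -0.112, 0.317], [-92.6, -31.6, -25.2, -0.001, -0.149, 0.422], [-115.8, -39.5, -31.6, -0.001, -0.187, 0.528]]
[[-24.7, 5.1, -1.7, 0.0, -0.037, 0.106], [-49.4, 10.2, -3.4, -0.0, -0.074, 0.211], [-74.1, 15.3, -5.1, -0.0, -0.112, 0.317], [-98.8, 20.4, -6.8, -0.0, -0.149, 0.422], [-123.5, 25.4, -8.6, -0.001, -0.186, 0.528]]
[[-18.6, 16.9, 2.5, 0.0, -0.038, 0.105], [-37.3, 33.7, 4.9, -0.0, -0.075, 0.211], [-56.0, 50.5, 7.3, -0.0, -0.112, 0.317], [-74.7, 67.4, 9.8, -0.001, -0.15, 0.422], [-93.4, 84.2, 12.2, -0.001, -0.187, 0.528]]
[[-6.9, 23.8, 4.9, -0.0, -0.037, 0.105], [-13.9, 47.6, 9.8, -0.0, -0.075, 0.211], [-20.8, 71.4, 14.8, -0.0, -0.112, 0.316], [-27.8, 95.2, 19.7, -0.001, -0.149, 0.422], [-34.7, 119.0, 24.6, -0.001, -0.187, 0.528]]
```

>>> step_arm --pt "-23 -8 -6 0 -0.037 0.106" --pt "-46 -16 -13 0 -0.075 0.211" --pt "-70 -24 -19 0 -0.112 0.317" --pt "-93 -32 -25 0 -0.149 0.422" --pt "-116 -40 -32 0 -0.187 0.528"

```text
time: 0.52
tool_pos: [324.3, 439.9, 263.1]
ee_rot: [177.2, 10.3, 125.1]
wrist_force: [-0.3, 0.9, -0.1]
opening: 85.3
grip_force: 0.0
```

>>> step_arm --pt "-25 5 -2 0 -0.037 0.106" --pt "-50 10 -3 0 -0.074 0.211" --pt "-74 15 -5 0 -0.112 0.317" --pt "-99 20 -7 0 -0.149 0.422" --pt "-123 25 -9 0 -0.186 0.528"

```text
time: 0.93
tool_pos: [413.4, 357.1, 295.2]
ee_rot: [169.2, 17.5, 92.8]
wrist_force: [-0.4, 0.6, 0.7]
opening: 85.5
grip_force: 0.0
```

>>> step_arm --pt "-19 17 2 0 -0.038 0.105" --pt "-37 34 5 0 -0.075 0.211" --pt "-56 51 7 0 -0.112 0.317" --pt "-75 67 10 0 -0.15 0.422" --pt "-93 84 12 0 -0.187 0.528"

```text
time: 1.35
tool_pos: [502.6, 274.4, 326.5]
ee_rot: [158.3, 19.4, 59.0]
wrist_force: [0.6, -0.1, -0.0]
opening: 85.3
grip_force: 0.0
```

>>> step_arm --pt "-7 24 5 0 -0.037 0.105" --pt "-14 48 10 0 -0.075 0.211" --pt "-21 71 15 0 -0.112 0.316" --pt "-28 95 20 0 -0.149 0.422" --pt "-35 119 25 0 -0.187 0.528" --grip 0.6

```text
time: 1.77
tool_pos: [592.5, 191.1, 357.4]
ee_rot: [148.1, 15.2, 25.7]
wrist_force: [0.6, 0.1, 0.3]
opening: 51.2
grip_force: 0.0
```

```bash
python3 - <<'E'
from h import *
o=bot.observe();print(o["time"],o["q"].round(1),o["tool_pos"],o["wrist_force"],o["opening"])
p,R=now();print(p-capP(150),(R.inv()*capR(np.radians(-63))).as_rotvec())
c=bot.capture("wrist");np.savez("w1.npz",**c);cv2.imwrite("pics/w1.png",c["image"][:,:,::-1])
print(proj(c,capP(0)),proj(c,capP(34)),[proj(c,capP(34)+36*k*R.apply([1,0,0])).round(0).tolist() for k in(1,-1)])
E
```

```text
1.7667 [ 31.3  26.7  63.2 -31.6 106.   86.7] [592.48578865 191.07743253 357.43371121] [0.59750876 0.10145761 0.29240658] 51.167143450777004
[-0.3324739  -0.60674893  0.49686965] [-0.00227367  0.00410527 -0.0038651 ]
[283.78627791 192.92661993] [283.7113692  202.36079775] [[284.0, 162.0], [284.0, 240.0]]
```

View pics/w1.png

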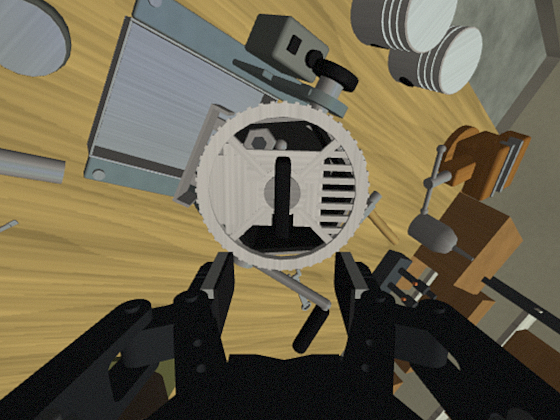

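The wrist view shows the bar vertical, (283,157) to (283,240), within 1° and 2 px of the prediction. The fine slots are on the right, the middle slot with nuts visible is on top, and the lip is at upper left (195,155). I'll descend, grip and turn +63°.

>>> step_arm --pt "0 0 35 0 0 0" --pt "0 0 70 0 0 0" --pt "0 0 100 0 0 0" --pt "0 0 125 0 0 0" --pt "0 0 142 0 0 0"

```text
time: 2.23
tool_pos: [594.9, 108.8, 238.4]
ee_rot: [148.2, 15.4, 25.9]
wrist_force: [0.0, -0.8, 0.8]
opening: 51.5
grip_force: 0.0
```

>>> step_arm --pt "0 0 0 0 0 0" --pt "0 0 0 0 0 0" --pt "0 0 0 0 0 0" --pt "0 0 0 0 0 0" --pt "0 0 0 0 0 0" --grip 0 --newtons 50

```text
time: 2.65
tool_pos: [596.0, 112.3, 241.3]
ee_rot: [148.3, 15.2, 26.0]
wrist_force: [-4.0, 3.7, -4.6]
opening: 13.1
grip_force: 49.9
```

```bash
python3 - <<'E'
from h import *
o=bot.observe();print(o["time"],o["wrist_force"],o["torque"],o["opening"],o["grip_force"])
p,R=now();print(R.inv().apply(p-capP(8)),(R.inv()*capR(0)).as_rotvec())
E
```

```text
2.65 [-3.96612111  3.6895127  -4.6108455 ] [ 0.70458104  0.30702656 -0.09432592] 13.092219809568041 49.88444924354553
[-0.69359976 -1.75346924 -1.73616808] [-0.00385299 -0.0019351  -1.09821787]
```

>>> step_arm --pt "0 0 0 0 0 -0.1" --pt "0 0 0 0 0 -0.2" --pt "0 0 0 0 0 -0.3" --pt "0 0 0 0 0 -0.4" --pt "0 0 0 0 0 -0.5"

```text
time: 3.07
tool_pos: [596.5, 111.9, 241.6]
ee_rot: [158.8, 28.3, 53.9]
wrist_force: [-2.0, 2.1, -4.1]
opening: 13.0
grip_force: 49.9
```

>>> step_arm --pt "0 0 0 0 0 -0.12" --pt "0 0 0 0 0 -0.24" --pt "0 0 0 0 0 -0.36" --pt "0 0 0 0 0 -0.48" --pt "0 0 0 0 0 -0.6"

```text
time: 3.48
tool_pos: [597.2, 111.8, 241.8]
ee_rot: [-179.8, 34.9, 93.8]
wrist_force: [0.8, 1.0, -4.8]
opening: 13.3
grip_force: 49.8
```

```bash
python3 - <<'E'
from h import *
o=bot.observe();print(o["time"],o["wrist_force"],o["torque"],o["opening"],o["grip_force"])
p,R=now();print(R.inv().apply(p-capP(8)),(R.inv()*capR(0)).as_rotvec())
c=bot.capture("wrist");np.savez("w2.npz",**c);cv2.imwrite("pics/w2.png",c["image"][:,:,::-1])
E
```

```text
3.4833 [ 0.77942071  1.00300917 -4.78199708] [ 0.54573834 -0.25944742 -0.04573803] 13.26893995821295 49.754424691200256
[ 0.49429194 -0.2061763  -1.74821434] [ 0.00023793 -0.00253697  0.00634278]
```

View pics/w2.png

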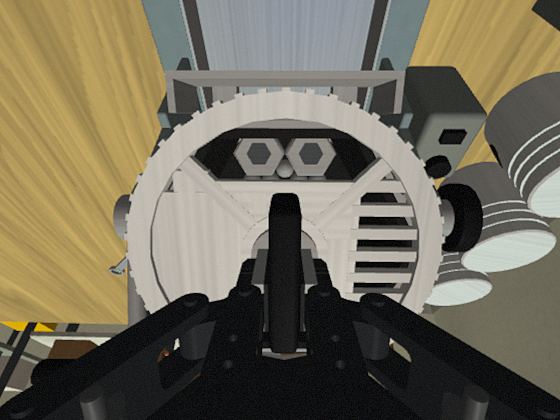

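The slot, spanning x 190–385, is centred on the lip, spanning x 167–405, so the cap is set. I'll release, retreat and move above the lever grip.

>>> step_arm --pt "0 0 0 0 0 0" --pt "0 0 0 0 0 0" --pt "0 0 0 0 0 0" --pt "0 0 -25 0 0 0" --pt "0 0 -60 0 0 0" --grip 0.6

```text
time: 3.95
tool_pos: [593.2, 143.0, 289.3]
ee_rot: [-179.5, 35.1, 93.3]
wrist_force: [0.4, -0.5, 0.3]
opening: 51.5
grip_force: 0.0
```

```bash
cat >> h.py <<'E'
def hR(lean=0): # tool down, x_t toward robot; lean (rad) about stand x
    return RS*Ro.from_euler('x',lean)*Ro.from_matrix(np.c_[[-1,0,0],[0,1,0],[0,0,-1]])
def hP(t,up=0,dx=-158): return stand(S,hand(t,dx))+[0,0,up-bot.pinch_z]
E
python3 - <<'E'
from h import *
p,R=now();print(bot.observe()["opening"],R.inv().apply(p-capP(70)))
plan([(capP(130),R,2),(hP(0,100),hR(),20)])
E
```

```text
51.453293969695814 [-0.98075252 -2.442331    3.34037421]
[[0.4, 1.0, -31.7, 0.0, 0.0, 0.0], [0.9, 2.0, -63.3, 0.0, 0.0, 0.0], [-7.2, -5.9, -58.3, -0.024, 0.024, -0.076], [-15.4, -13.8, -53.3, -0.049, 0.047, -0.152], [-23.5, -21.6, -48.3, -0.073, 0.071, -0.228]]
[[-6.4, -9.9, 3.8, -0.024, 0.024, -0.076], [-12.8, -19.7, 7.6, -0.049, 0.047, -0.152], [-19.2, -29.6, 11.4, -0.073, 0.071, -0.228], [-25.6, -39.4, 15.3, -0.097, 0.095, -0.304], [-32.0, -49.3, 19.1, -0.122, 0.119, -0.38]]
[[-2.6, -11.9, 1.9, -0.024, 0.023, -0.076], [-5.1, -23.8, 3.9, -0.048, 0.047, -0.152], [-7.7, -35.8, 5.8, -0.072, 0.071, -0.228], [-10.2, -47.7, 7.8, -0.097, 0.094, -0.304], [-12.8, -59.6, 9.7, -0.121, 0.118, -0.38]]
[[2.0, -12.2, 0.4, -0.024, 0.024, -0.076], [3.9, -24.4, 0.9, -0.049, 0.047, -0.152], [5.9, -36.6, 1.3, -0.073, 0.071, -0.227], [7.9, -48.8, 1.7, -0.097, 0.095, -0.303], [9.8, -61.0, 2.1, -0.122, 0.119, -0.379]]
[[6.3, -10.6, -0.5, -0.024, 0.023, -0.076], [12.7, -21.1, -0.9, -0.048, 0.047, -0.152], [12.7, -21.1, -0.9, -0.048, 0.047, -0.152], [12.7, -21.1, -0.9, -0.048, 0.047, -0.152], [12.7, -21.1, -0.9, -0.048, 0.047, -0.152]]
```

>>> step_arm --pt "0 1 -32 0 0 0" --pt "1 2 -63 0 0 0" --pt "-7 -6 -58 -0.024 0.024 -0.076" --pt "-15 -14 -53 -0.049 0.047 -0.152" --pt "-24 -22 -48 -0.073 0.071 -0.228"

```text
time: 4.37
tool_pos: [572.6, 152.2, 344.6]
ee_rot: [-175.9, 30.3, 108.8]
wrist_force: [-0.6, -0.4, -0.8]
opening: 51.4
grip_force: 0.0
```

>>> step_arm --pt "-6 -10 4 -0.024 0.024 -0.076" --pt "-13 -20 8 -0.049 0.047 -0.152" --pt "-19 -30 11 -0.073 0.071 -0.228" --pt "-26 -39 15 -0.097 0.095 -0.304" --pt "-32 -49 19 -0.122 0.119 -0.38"

```text
time: 4.78
tool_pos: [535.8, 101.2, 347.8]
ee_rot: [-172.7, 21.2, 132.0]
wrist_force: [-0.3, 0.4, 0.3]
opening: 51.6
grip_force: 0.0
```

>>> step_arm --pt "-3 -12 2 -0.024 0.023 -0.076" --pt "-5 -24 4 -0.048 0.047 -0.152" --pt "-8 -36 6 -0.072 0.071 -0.228" --pt "-10 -48 8 -0.097 0.094 -0.304" --pt "-13 -60 10 -0.121 0.118 -0.38"

```text
time: 5.2
tool_pos: [498.7, 50.9, 350.4]
ee_rot: [-173.4, 11.7, 153.7]
wrist_force: [0.2, -0.2, 0.5]
opening: 51.4
grip_force: 0.0
```

>>> step_arm --pt "2 -12 0 -0.024 0.024 -0.076" --pt "4 -24 1 -0.049 0.047 -0.152" --pt "6 -37 1 -0.073 0.071 -0.227" --pt "8 -49 2 -0.097 0.095 -0.303" --pt "10 -61 2 -0.122 0.119 -0.379"

```text
time: 5.62
tool_pos: [462.0, 1.0, 353.2]
ee_rot: [-177.7, 3.1, 175.0]
wrist_force: [0.3, -0.4, -0.3]
opening: 51.3
grip_force: 0.0
```

>>> step_arm --pt "6 -11 0 -0.024 0.023 -0.076" --pt "13 -21 -1 -0.048 0.047 -0.152" --pt "13 -21 -1 -0.048 0.047 -0.152" --pt "13 -21 -1 -0.048 0.047 -0.152" --pt "13 -21 -1 -0.048 0.047 -0.152"

```text
time: 6.03
tool_pos: [448.0, -17.7, 353.7]
ee_rot: [179.9, 0.3, -176.6]
wrist_force: [-0.1, 0.5, 0.2]
opening: 50.7
grip_force: 0.0
```

```bash
python3 - <<'E'
from h import *
o=bot.observe();print(o["time"],o["q"].round(1),o["wrist_force"],o["opening"])
p,R=now();print(R.inv().apply(hP(0)-p),(R.inv()*hR()).as_rotvec())
c=bot.capture("wrist");np.savez("w3.npz",**c);cv2.imwrite("pics/w3.png",c["image"][:,:,::-1])
print([proj(c,stand(S,hand(0,x))).round(0).tolist() for x in(-118,-153,-188)])
E
```

```text
6.0333 [  -7.8    2.5   88.     0.2   89.2 -101.2] [-0.11145827  0.45991905  0.22102908] 50.664407863548384
[  1.84772722  -0.65301643 100.49803159] [0.00253242 0.00574855 0.00064002]
[[283.0, 259.0], [283.0, 219.0], [283.0, 175.0]]
```

View pics/w3.png

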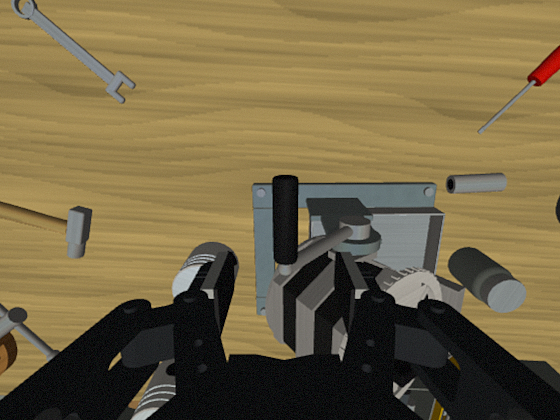

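The grip lies at x = 285, y 177–262, within 3 px of the prediction, so I'll descend and grip.

>>> step_arm --pt "1 -1 25 0 0 0" --pt "2 -1 50 0 0 0" --pt "2 -1 72 0 0 0" --pt "2 -1 90 0 0 0" --pt "2 -1 100 0 0 0"

```text
time: 6.5
tool_pos: [445.0, -17.5, 251.2]
ee_rot: [179.8, 0.1, -176.5]
wrist_force: [-0.3, 0.1, -0.6]
opening: 51.3
grip_force: 0.0
```

>>> step_arm --pt "0 0 0 0 0 0" --pt "0 0 0 0 0 0" --pt "0 0 0 0 0 0" --pt "0 0 0 0 0 0" --pt "0 0 0 0 0 0" --grip 0 --newtons 25

```text
time: 6.92
tool_pos: [446.6, -16.7, 254.0]
ee_rot: [179.6, 0.3, -176.5]
wrist_force: [-0.4, 4.9, -3.1]
opening: 19.2
grip_force: 25.0
```

```bash
python3 - <<'E'
from h import *
o=bot.observe();print(o["time"],o["wrist_force"],o["opening"],o["grip_force"])
p,R=now();print(R.inv().apply(hP(0)-p))
q=p-hP(0)
plan([(hP(t)+q*0,R,1) for t in np.linspace(0,1.56,31)[1:]])
E
```

```text
6.9167 [-0.37558339  4.89954568 -3.07217449] 19.17061216853129 24.984579384326935
[-0.04202934 -1.51935341  0.78431966]
[[-0.1, 3.4, -3.1, 0.0, 0.0, 0.0], [-0.1, 8.5, -6.7, 0.0, 0.0, 0.0], [-0.2, 13.8, -10.0, 0.0, 0.0, 0.0], [-0.2, 19.2, -13.0, 0.0, 0.0, 0.0], [-0.2, 24.8, -15.8, 0.0, 0.0, 0.0]]
[[-0.1, 5.7, -2.5, 0.0, 0.0, 0.0], [-0.1, 11.6, -4.6, 0.0, 0.0, 0.0], [-0.1, 17.6, -6.5, 0.0, 0.0, 0.0], [-0.2, 23.6, -8.0, 0.0, 0.0, 0.0], [-0.2, 29.7, -9.2, 0.0, 0.0, 0.0]]
[[-0.0, 6.2, -1.0, 0.0, 0.0, 0.0], [-0.0, 12.4, -1.5, 0.0, 0.0, 0.0], [-0.1, 18.6, -1.8, 0.0, 0.0, 0.0], [-0.1, 24.9, -1.7, 0.0, 0.0, 0.0], [-0.1, 31.1, -1.3, 0.0, 0.0, 0.0]]
[[-0.0, 6.2, 0.7, 0.0, 0.0, 0.0], [-0.0, 12.3, 1.7, 0.0, 0.0, 0.0], [-0.1, 18.4, 3.0, 0.0, 0.0, 0.0], [-0.1, 24.5, 4.7, 0.0, 0.0, 0.0], [-0.1, 30.4, 6.7, 0.0, 0.0, 0.0]]
[[0.0, 5.8, 2.3, 0.0, 0.0, 0.0], [0.0, 11.5, 4.8, 0.0, 0.0, 0.0], [0.0, 17.0, 7.7, 0.0, 0.0, 0.0], [0.0, 22.4, 10.9, 0.0, 0.0, 0.0], [0.0, 27.6, 14.3, 0.0, 0.0, 0.0]]
[[0.0, 5.0, 3.7, 0.0, 0.0, 0.0], [0.0, 9.9, 7.6, 0.0, 0.0, 0.0], [0.0, 14.5, 11.8, 0.0, 0.0, 0.0], [0.0, 18.9, 16.3, 0.0, 0.0, 0.0], [0.0, 23.0, 20.9, 0.0, 0.0, 0.0]]
```

>>> step_arm --pt "0 4 -4 0 0 0" --pt "0 9 -7 0 0 0" --pt "0 14 -10 0 0 0" --pt "0 19 -13 0 0 0" --pt "0 25 -16 0 0 0"

```text
time: 7.33
tool_pos: [445.3, 3.4, 269.6]
ee_rot: [-179.7, 0.3, -176.5]
wrist_force: [1.8, -10.4, -8.7]
opening: 18.8
grip_force: 25.5
```

>>> step_arm --pt "0 6 -2.5 0 0 0" --pt "0 12 -4.5 0 0 0" --pt "0 18 -6.5 0 0 0" --pt "0 24 -8 0 0 0" --pt "0 30 -9 0 0 0"

```text
time: 7.75
tool_pos: [443.8, 29.5, 281.9]
ee_rot: [-179.3, 0.4, -176.5]
wrist_force: [-4.6, -20.8, 14.5]
opening: 18.6
grip_force: 26.6
```

```bash
python3 - <<'E'
from h import *
o=bot.observe();print(o["time"],o["wrist_force"],o["torque"],o["opening"],o["grip_force"])
p,R=now();d=RS.inv().apply(p-[S[0],S[1],180]);d[2]+=18.7;print(d,np.hypot(d[1],d[2]),np.arctan2(d[1],d[2])+np.radians(40))
c=bot.capture("side");np.savez("s3.npz",**c);cv2.imwrite("pics/s3.png",cv2.resize(c["image"][130:350,180:400,::-1],(600,600)))
E
```

```text
7.75 [ -4.6068766  -20.75709928  14.48382309] [-3.60922038  0.81673825 -0.05581732] 18.61381375437546 26.61138027906418
[-158.16521027  -29.38046624  120.6039934 ] 124.13112027094147 0.4591751412771361
```

View pics/s3.png

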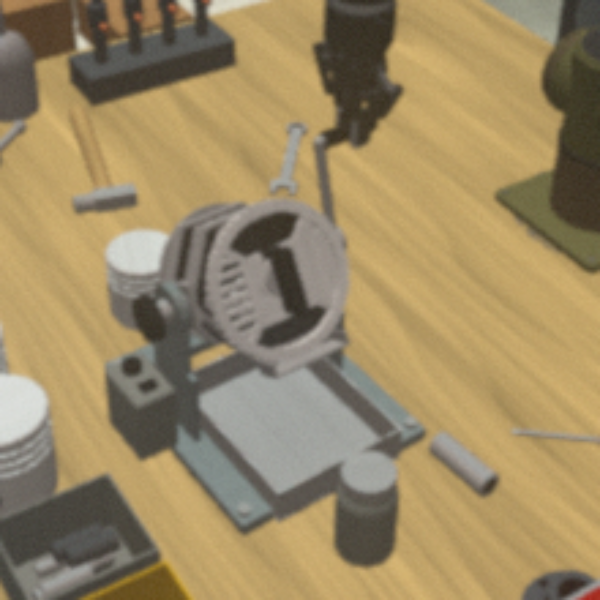

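The barrel is swinging and the slot and bar point at the lip, bar at (285,275) in the crop. Forces are moderate, so I'll continue.

>>> step_arm --pt "0 6 -1 0 0 0" --pt "0 12 -1.5 0 0 0" --pt "0 19 -2 0 0 0" --pt "0 25 -1.5 0 0 0" --pt "0 31 -1 0 0 0"

```text
time: 8.22
tool_pos: [442.5, 61.4, 284.4]
ee_rot: [-179.4, 0.6, -176.5]
wrist_force: [-3.1, -16.5, 12.6]
opening: 19.2
grip_force: 27.5
```

>>> step_arm --pt "0 6 1 0 0 0" --pt "0 12 2 0 0 0" --pt "0 18 3 0 0 0" --pt "0 24 5 0 0 0" --pt "0 30 7 0 0 0"

```text
time: 8.63
tool_pos: [440.5, 92.8, 277.2]
ee_rot: [-179.6, 0.6, -176.5]
wrist_force: [-5.1, -13.8, 18.1]
opening: 18.8
grip_force: 29.3
```

```bash
cat >> h.py <<'E'
def tilt():
    o=bot.observe();p=np.array(o["tool_pos"]);d=RS.inv().apply(p-[S[0],S[1],180]);d[2]+=18.7
    print(o["time"],o["wrist_force"].round(1),o["opening"],o["grip_force"],"r",np.hypot(d[1],d[2]),"tilt",np.arctan2(d[1],d[2])+np.radians(40));return p
E
python3 - <<'E'
from h import *
p=tilt();t0=np.linspace(0,1.56,31)[20];print((hP(t0)-p).round(1))
E
```

```text
8.6333 [ -5.1 -13.8  18.1] 18.84408336096333 29.321756958961487 r 120.82306459516029 tilt 0.9834439470084917
[-0.6  6.2 -2.9]
```

>>> step_arm --pt "0 6 2 0 0 0" --pt "0 12 5 0 0 0" --pt "0 17 8 0 0 0" --pt "0 23 11 0 0 0" --pt "0 28 14 0 0 0"

```text
time: 9.05
tool_pos: [438.6, 121.3, 262.5]
ee_rot: [-179.6, 0.5, -176.5]
wrist_force: [-3.4, -13.0, 11.7]
opening: 19.2
grip_force: 30.3
```

>>> step_arm --pt "0 5 4 0 0 0" --pt "0 10 8 0 0 0" --pt "0 15 12 0 0 0" --pt "0 19 16 0 0 0" --pt "0 23 21 0 0 0"

```text
time: 9.47
tool_pos: [437.1, 145.2, 241.4]
ee_rot: [-179.8, 0.5, -176.5]
wrist_force: [-4.4, -9.1, 15.2]
opening: 18.9
grip_force: 32.1
```

>>> step_arm --pt "0 0 0 0 0 0" --pt "0 0 0 0 0 0" --pt "0 0 0 0 0 0" --pt "0 0 0 0 0 0" --pt "0 0 0 0 0 0"

```text
time: 9.88
tool_pos: [437.0, 146.0, 240.4]
ee_rot: [-179.9, 0.4, -176.5]
wrist_force: [-2.1, -7.2, 5.7]
opening: 18.8
grip_force: 31.4
```

```bash
python3 - <<'E'
from h import *
p=tilt();print((hP(1.56)-p).round(1))
c=bot.capture("side");np.savez("s4.npz",**c);cv2.imwrite("pics/s4.png",cv2.resize(c["image"][170:330,210:370,::-1],(600,600),interpolation=cv2.INTER_CUBIC))
E
```

```text
9.8833 [-2.1 -7.2  5.7] 18.762719434281706 31.410116851329803 r 117.82273690633185 tilt 1.5332683812272754
[-0.   3.7 -0.9]
```

View pics/s4.png

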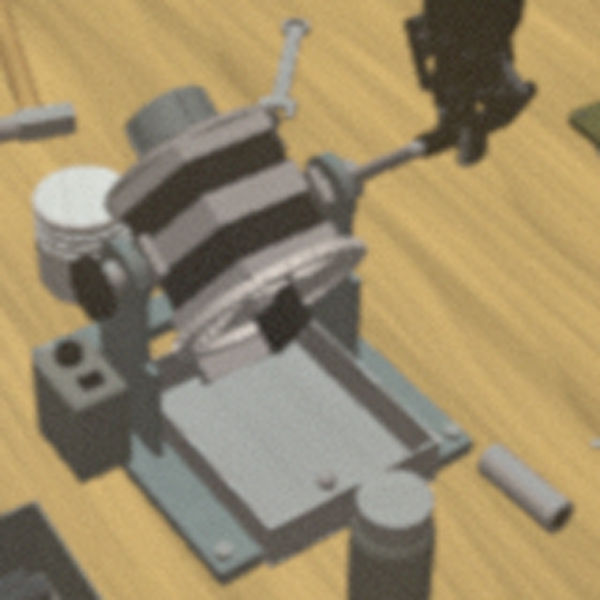

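One ball is visible in the pan at (325,480). I'll push to the stop and rock, then count balls.

>>> step_arm --pt "0 3 3 0 0 0" --pt "0 5 5 0 0 0" --pt "0 5 5 0 0 0" --pt "0 5 5 0 0 0" --pt "0 5 5 0 0 0"

```text
time: 10.35
tool_pos: [436.8, 150.4, 235.3]
ee_rot: [-179.8, 0.4, -176.4]
wrist_force: [-1.0, -9.6, 6.1]
opening: 18.9
grip_force: 31.6
```

>>> step_arm --pt "0 -6 -6 0 0 0" --pt "0 -12 -11 0 0 0" --pt "0 -19 -15 0 0 0" --pt "0 -12 -11 0 0 0" --pt "0 -6 -6 0 0 0"

```text
time: 10.77
tool_pos: [437.1, 144.7, 242.2]
ee_rot: [-179.9, 0.5, -176.5]
wrist_force: [-1.6, -11.9, 11.0]
opening: 18.7
grip_force: 31.7
```

>>> step_arm --pt "0 6 6 0 0 0" --pt "0 6 6 0 0 0" --pt "0 6 6 0 0 0" --pt "0 6 6 0 0 0" --pt "0 6 6 0 0 0"

```text
time: 11.18
tool_pos: [436.7, 151.1, 234.7]
ee_rot: [-180.0, 0.4, -176.5]
wrist_force: [-0.3, -4.6, 3.0]
opening: 18.7
grip_force: 31.2
```

```bash
python3 - <<'E'
from h import *
p=tilt()
o=np.zeros((560,800,3),np.uint8)
for i,(n,b) in enumerate((("top",(190,130,270,242)),("side",(240,240,330,325)))):
    c=bot.capture(n);im=c["image"][:,:,::-1];cv2.imwrite(f"pics/{n}5.png",im);np.savez(f"{n}5.npz",**c)
    r=cv2.resize(im[b[1]:b[3],b[0]:b[2]],None,fx=400/(b[2]-b[0]),fy=400/(b[2]-b[0]),interpolation=cv2.INTER_CUBIC)[:560];o[:r.shape[0],400*i:400*i+r.shape[1]]=r
cv2.imwrite("pics/z5.png",o)
E
```

```text
11.1833 [-0.3 -4.6  3. ] 18.705665183512146 31.17456704378128 r 118.0664369155222 tilt 1.5979932981751452
```

View pics/z5.png

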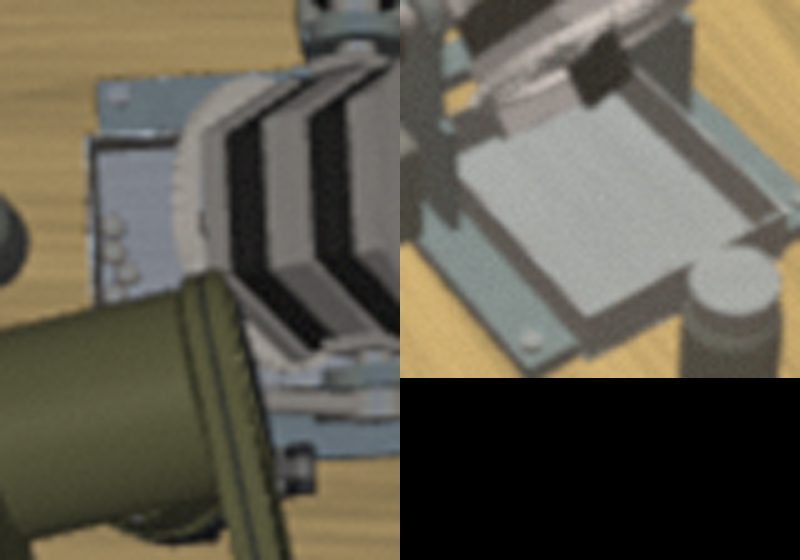

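At least three balls, at (115,225), (113,255) and (128,275) in the left crop, lie along the pan's far wall, and the arm hides more. I'll rock twice more over a bigger range to be safe.

>>> step_arm --pt "0 -6 -6 0 0 0" --pt "0 -12 -12 0 0 0" --pt "0 -19 -17.5 0 0 0" --pt "0 -25 -22 0 0 0" --pt "0 -31 -27 0 0 0"

```text
time: 11.7
tool_pos: [438.4, 123.4, 261.4]
ee_rot: [179.6, 0.4, -176.5]
wrist_force: [2.8, 4.8, -6.0]
opening: 18.7
grip_force: 28.5
```

>>> step_arm --pt "0 9 7 0 0 0" --pt "0 17 14 0 0 0" --pt "0 25 21 0 0 0" --pt "0 31 27 0 0 0" --pt "0 31 27 0 0 0"

```text
time: 12.12
tool_pos: [436.7, 151.3, 234.6]
ee_rot: [-179.9, 0.4, -176.4]
wrist_force: [1.4, -5.5, 2.2]
opening: 19.0
grip_force: 31.2
```

>>> step_arm --pt "0 -6 -6 0 0 0" --pt "0 -12 -12 0 0 0" --pt "0 -19 -17.5 0 0 0" --pt "0 -25 -22 0 0 0" --pt "0 -31 -27 0 0 0"

```text
time: 12.53
tool_pos: [438.4, 123.2, 261.4]
ee_rot: [179.6, 0.4, -176.5]
wrist_force: [3.4, 4.8, -6.5]
opening: 19.1
grip_force: 28.5
```

>>> step_arm --pt "0 9 7 0 0 0" --pt "0 17 14 0 0 0" --pt "0 25 21 0 0 0" --pt "0 31 27 0 0 0" --pt "0 31 27 0 0 0"

```text
time: 12.95
tool_pos: [436.7, 151.2, 234.6]
ee_rot: [-179.9, 0.4, -176.4]
wrist_force: [1.5, -4.6, 1.3]
opening: 19.0
grip_force: 31.2
```

>>> step_arm --pt "0 0 0 0 0 0" --pt "0 0 0 0 0 0" --pt "0 0 0 0 0 0" --pt "0 0 0 0 0 0" --pt "0 0 0 0 0 0"

```text
time: 13.37
tool_pos: [436.7, 151.3, 234.6]
ee_rot: [180.0, 0.4, -176.5]
wrist_force: [1.1, -5.4, 5.1]
opening: 18.8
grip_force: 31.4
```

```bash
python3 - <<'E'
from h import *
p=tilt();_,R=now()
# back path: keep measured start offset, fading out; finish 0.03 past rest
t=np.linspace(1.59,-0.03,36)[1:];q=p-hP(1.59);print(q)
plan([(hP(a)+q*(1-i/34),R,1) for i,a in enumerate(t)])
E
```

```text
13.3667 [ 1.1 -5.4  5.1] 18.83006590601766 31.400023698806763 r 118.10097962196157 tilt 1.5993423029671805
[-0.16047576 -0.7997244  -2.05439758]
[[-0.0, -3.6, -4.2, 0.0, 0.0, 0.0], [-0.0, -7.3, -8.4, 0.0, 0.0, 0.0], [-0.1, -11.3, -12.3, 0.0, 0.0, 0.0], [-0.1, -15.4, -16.1, 0.0, 0.0, 0.0], [-0.1, -19.7, -19.7, 0.0, 0.0, 0.0]]
[[-0.0, -4.4, -3.3, 0.0, 0.0, 0.0], [-0.0, -9.0, -6.5, 0.0, 0.0, 0.0], [-0.0, -13.7, -9.4, 0.0, 0.0, 0.0], [-0.0, -18.6, -12.1, 0.0, 0.0, 0.0], [-0.0, -23.6, -14.6, 0.0, 0.0, 0.0]]
[[-0.0, -5.0, -2.3, 0.0, 0.0, 0.0], [-0.1, -10.2, -4.3, 0.0, 0.0, 0.0], [-0.1, -15.5, -6.1, 0.0, 0.0, 0.0], [-0.1, -20.8, -7.6, 0.0, 0.0, 0.0], [-0.1, -26.2, -8.9, 0.0, 0.0, 0.0]]
[[0.1, -5.5, -1.0, 0.0, 0.0, 0.0], [0.1, -10.9, -1.8, 0.0, 0.0, 0.0], [0.1, -16.4, -2.3, 0.0, 0.0, 0.0], [0.1, -22.0, -2.5, 0.0, 0.0, 0.0], [0.1, -27.5, -2.5, 0.0, 0.0, 0.0]]
[[0.0, -5.5, 0.2, 0.0, 0.0, 0.0], [0.0, -11.0, 0.7, 0.0, 0.0, 0.0], [0.0, -16.5, 1.5, 0.0, 0.0, 0.0], [0.1, -21.9, 2.5, 0.0, 0.0, 0.0], [0.1, -27.3, 3.8, 0.0, 0.0, 0.0]]
[[-0.0, -5.3, 1.5, 0.0, 0.0, 0.0], [0.0, -10.5, 3.3, 0.0, 0.0, 0.0], [0.0, -15.6, 5.3, 0.0, 0.0, 0.0], [0.1, -20.7, 7.5, 0.0, 0.0, 0.0], [0.1, -25.6, 10.0, 0.0, 0.0, 0.0]]
[[0.0, -4.8, 2.7, 0.0, 0.0, 0.0], [0.0, -9.5, 5.6, 0.0, 0.0, 0.0], [0.1, -14.0, 8.7, 0.0, 0.0, 0.0], [0.1, -18.3, 12.1, 0.0, 0.0, 0.0], [0.1, -22.6, 15.6, 0.0, 0.0, 0.0]]
```

>>> step_arm --pt "0 -4 -4 0 0 0" --pt "0 -7 -8 0 0 0" --pt "0 -11 -12 0 0 0" --pt "0 -15 -16 0 0 0" --pt "0 -20 -20 0 0 0"

```text
time: 13.78
tool_pos: [437.7, 133.8, 253.0]
ee_rot: [179.7, 0.3, -176.5]
wrist_force: [4.0, 3.8, -7.8]
opening: 18.8
grip_force: 29.3
```

>>> step_arm --pt "0 -4 -3 0 0 0" --pt "0 -9 -6.5 0 0 0" --pt "0 -14 -9.5 0 0 0" --pt "0 -19 -12 0 0 0" --pt "0 -24 -14.5 0 0 0"

```text
time: 14.2
tool_pos: [439.2, 111.6, 268.7]
ee_rot: [179.4, 0.4, -176.5]
wrist_force: [2.2, 6.3, 3.9]
opening: 19.2
grip_force: 29.2
```

>>> step_arm --pt "0 -5 -2.5 0 0 0" --pt "0 -10 -4.5 0 0 0" --pt "0 -15 -6 0 0 0" --pt "0 -21 -7.5 0 0 0" --pt "0 -26 -9 0 0 0"

```text
time: 14.62
tool_pos: [440.8, 86.3, 278.8]
ee_rot: [179.4, 0.5, -176.5]
wrist_force: [0.4, 8.0, 5.4]
opening: 18.6
grip_force: 28.3
```

>>> step_arm --pt "0 -5.5 -1 0 0 0" --pt "0 -11 -2 0 0 0" --pt "0 -16.5 -2.5 0 0 0" --pt "0 -22 -2.5 0 0 0" --pt "0 -27.5 -2.5 0 0 0"

```text
time: 15.03
tool_pos: [442.6, 58.2, 280.7]
ee_rot: [179.4, 0.5, -176.5]
wrist_force: [0.1, 6.8, 8.9]
opening: 19.0
grip_force: 29.0
```

>>> step_arm --pt "0 -5.5 0 0 0 0" --pt "0 -11 0.5 0 0 0" --pt "0 -16.5 1.5 0 0 0" --pt "0 -22 2.5 0 0 0" --pt "0 -27 4 0 0 0"

```text
time: 15.45
tool_pos: [444.2, 31.0, 276.5]
ee_rot: [179.5, 0.5, -176.5]
wrist_force: [3.2, 7.2, 1.8]
opening: 19.0
grip_force: 29.1
```

```bash
python3 - <<'E'
from h import *
p=tilt();_,R=now();t=np.linspace(1.59,-0.03,36)[25];print(R.inv().apply(hP(t)-p))
E
```

```text
15.45 [3.2 7.2 1.8] 18.97210851520052 29.071855545043945 r 118.49918484854417 tilt 0.4601066841699363
[ 0.31712239 -3.51374335 -0.67877272]
```

>>> step_arm --pt "0 -5.5 1.5 0 0 0" --pt "0 -10.5 3.5 0 0 0" --pt "0 -15.5 5.5 0 0 0" --pt "0 -20.5 7.5 0 0 0" --pt "0 -25.5 10 0 0 0"

```text
time: 15.87
tool_pos: [445.7, 5.3, 266.2]
ee_rot: [179.5, 0.4, -176.5]
wrist_force: [1.6, 7.1, 1.8]
opening: 19.1
grip_force: 29.4
```

>>> step_arm --pt "0 -5 3 0 0 0" --pt "0 -9.5 5.5 0 0 0" --pt "0 -14 9 0 0 0" --pt "0 -18 12 0 0 0" --pt "0 -22 15 0 0 0"

```text
time: 16.28
tool_pos: [447.0, -16.7, 250.8]
ee_rot: [179.5, 0.4, -176.5]
wrist_force: [0.3, 8.4, 16.4]
opening: 19.3
grip_force: 32.1
```

>>> step_arm --pt "0 -2 1 0 0 0" --pt "0 -4 3 0 0 0" --pt "0 -4 3 0 0 0" --pt "0 -4 3 0 0 0" --pt "0 -4 3 0 0 0"

```text
time: 16.7
tool_pos: [447.1, -16.6, 250.4]
ee_rot: [179.1, 0.5, -176.5]
wrist_force: [-5.3, 18.7, 22.5]
opening: 19.1
grip_force: 31.9
```

```bash
python3 - <<'E'
from h import *
p=tilt()
c=bot.capture("top");np.savez("top6.npz",**c);a=c["image"];b=np.load("top0.npz")["image"]
d=np.abs(a.astype(int)-b).sum(2);m=((cv2.blur(d.astype(np.float32),(2,2))>40)*255).astype(np.uint8)
m[:,:205]=0;m[:,232:]=0;m[:150]=0;m[225:]=0
n,l,s,ce=cv2.connectedComponentsWithStats(m);print([(s[i].tolist(),ce[i].round(1).tolist()) for i in range(1,n) if s[i,4]>5])
cv2.imwrite("pics/top6.png",a[:,:,::-1])
E
```

```text
16.7 [-5.3 18.7 22.5] 19.083707380302297 31.88549369573593 r 116.81323238656539 tilt -0.005129847256857167
[([230, 162, 2, 22, 39], [230.6, 171.8]), ([211, 176, 5, 3, 10], [212.9, 177.2]), ([211, 182, 5, 3, 11], [213.3, 182.7]), ([213, 186, 6, 3, 12], [215.2, 186.6]), ([211, 190, 5, 4, 11], [213.2, 191.5]), ([212, 195, 4, 3, 8], [213.8, 196.0])]
```

The top-image difference shows five new ball-sized blobs, at (213,177), (213,183), (215,187), (213,191) and (214,196). The barrel is against its rest stop. I'll release and retreat.

>>> step_arm --pt "0 1 -1 0 0 0" --pt "0 3 -2 0 0 0" --pt "0 3 -2 0 0 0" --pt "0 3 -2 0 0 0" --pt "0 3 -2 0 0 0"

```text
time: 17.17
tool_pos: [447.0, -16.6, 250.5]
ee_rot: [179.4, 0.4, -176.5]
wrist_force: [0.3, 9.6, 8.9]
opening: 18.8
grip_force: 30.6
```

>>> step_arm --pt "0 0 0 0 0 0" --pt "0 0 0 0 0 0" --pt "0 0 0 0 0 0" --pt "0 0 0 0 0 0" --pt "0 0 0 0 0 0" --grip 0.6

```text
time: 17.58
tool_pos: [446.0, -19.8, 248.2]
ee_rot: [179.8, 0.2, -176.5]
wrist_force: [-0.5, -0.9, 0.7]
opening: 51.0
grip_force: 0.0
```

>>> step_arm --pt "0 0 -20 0 0 0" --pt "0 0 -50 0 0 0" --pt "0 0 -80 0 0 0" --pt "0 0 -110 0 0 0" --pt "0 0 -130 0 0 0"

```text
time: 18.0
tool_pos: [446.4, -20.3, 381.1]
ee_rot: [179.9, 0.4, -176.5]
wrist_force: [-0.2, 0.6, -0.0]
opening: 50.8
grip_force: 0.0
```

>>> step_arm --pt "0 -30 0 0 0 0" --pt "0 -60 0 0 0 0" --pt "0 -90 0 0 0 0" --pt "0 -120 0 0 0 0" --pt "0 -120 0 0 0 0"

```text
time: 18.42
tool_pos: [453.5, -144.6, 377.5]
ee_rot: [180.0, 0.2, -176.7]
wrist_force: [0.1, 0.0, -0.1]
opening: 51.2
grip_force: 0.0
```

```bash
python3 - <<'E'
from h import *
tilt()
o=np.zeros((560,800,3),np.uint8)
for i,(n,b) in enumerate((("top",(190,120,320,245)),("side",(205,160,345,330)))):
    c=bot.capture(n);im=c["image"][:,:,::-1];np.savez(f"{n}7.npz",**c)
    hsv=cv2.cvtColor(c["image"],cv2.COLOR_RGB2HSV)
    hb=(285,200,310,240) if n=="top" else (285,165,315,190)
    m=cv2.moments(blob(((hsv[...,2]<75)*255).astype(np.uint8),hb));print(n,m["m10"]/m["m00"],m["m01"]/m["m00"])
    r=cv2.resize(im[b[1]:b[3],b[0]:b[2]],None,fx=400/(b[2]-b[0]),fy=400/(b[2]-b[0]),interpolation=cv2.INTER_CUBIC)[:560];o[:r.shape[0],400*i:400*i+r.shape[1]]=r
cv2.imwrite("pics/z7.png",o)
E
```

```text
18.4167 [ 0.1  0.  -0.1] 51.16410572841176 0.0 r 297.06201707758527 tilt -0.057474563849816085
top 294.0744138634047 220.46381243628946
side 298.69565217391306 177.3695652173913
```

View pics/z7.png

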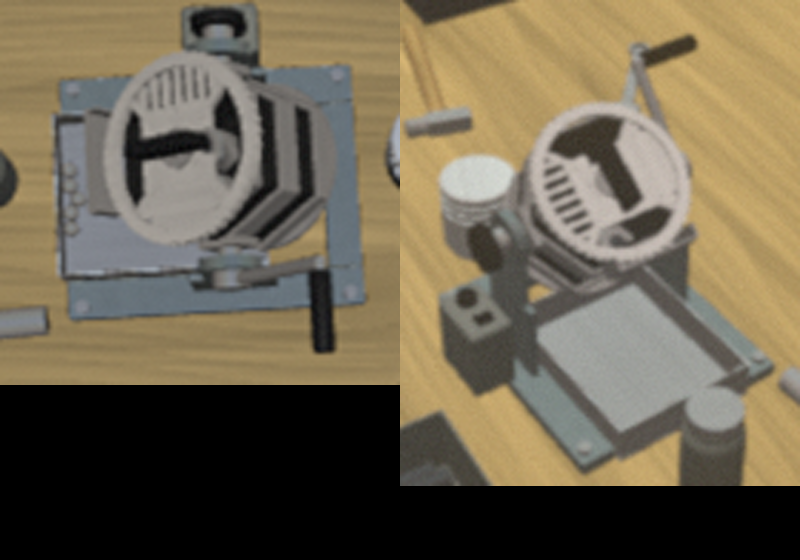

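The final views show five balls in the pan at x ≈ 70, y 168–228 (left crop) and a nut still behind the cap openings. The lever grip is at its original pixel (294,220) and the robot is clear, so I'm handing in.

```bash
python3 -c "
from bench import bot
print(bot.finish_job())"
```

```text
the job is handed in; nothing more can be done
None
```

The job is handed in at about 18 s: the middle slot is on the lip, all five balls are in the pan, no nut came out, and the barrel is back at rest with the robot clear.

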